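# Load the check weight under the scale's spring clip

## Robot

A 6-joint arm with a two-finger parallel gripper is mounted at the origin on the work surface. World frame = base frame: x ahead of the robot, y to its left, z up, the work surface at z = 0. Lengths are in m, angles in rad, forces in N, time in s.
With the tool pointing down it reaches from about 0.25 to 0.725 m from the base axis. Payload 4 kg.
Tool frame: the origin (TCP) lies on the centre line of the jaws, within the pads' length; the fingertips stand 25 mm ahead of it and the grasp point (between the pads) lies 6 mm ahead of it; z points along the fingers, x is the direction in which the jaws open and shut, and the axes are right-handed (so a half turn about z gives the same grasp; the last joint's range is limited). The gripper opens to 85 mm and grips with 20 to 120 N. Pads are 22 mm wide; open, the fingers measure 114 mm over their backs; the gripper's body (76 mm by 85 mm) begins 54 mm behind the grasp point. The pads swing forward as they close: fully open they stand 13 mm farther back than shut.
Start: joints at [-1.233, 0.241, 0.005, 1.335, 0, 1.571], TCP at [0.166, -0.472, 0.256] pointing down, gripper open.
Joint ranges: [-2.72, 2.72], [-1.05, 1.87], [-1.09, 1.28], [-1.99, 2.15], [-1.42, 1.44], [-3.14, 3.14]. Speed limits (rad/s): [2.79, 2.79, 3.14, 3.14, 3.14, 3.14].

## Interface

Orientations are given as a unit quaternion [x, y, z, w].
In Python, from workcell import bot, imaging, order gives the robot as it stands.
- The arm moves only by the tool carry_out, never from a script. Its argument "moves" is a list of rows, each a list of 5 numbers: the shift along the tool's x, y, z scaled (see below), then the turn about the tool's z scaled (see below), then the opening, from -1 (shut) to 1 (fully open). In form: [[tx, ty, tz, roll, hand], ...]. A call has 1 to 20 rows; each row is the pose to reach, as a shift and turn from the pose commanded when the call began, along the tool's axes at that moment; what a row does not reach only later rows make up. The controller multiplies each number of a shift by 0.1 m and each number of a turn by 90 degrees. A row lasts 1/10 s, in which the tool goes at most 50 mm and 8.59 degrees, less where a joint would pass 70% of its speed; a pose out of reach is approached as far as the arm can. A call with a number of a shift or a turn outside -1 to 1 is refused whole. A call with a gripper value outside its range is refused whole. The fingers move at their own pace and stop on an object; the grip force is fixed at half the most. Time passes only in rows, so rows that repeat a pose let the fingers close. It gives the time, the measured TCP pose, the force and the opening at its end, in the units of the state.
- bot.get_obs(): the state, without advancing time (a new reading comes with each control period).
- imaging.camera(name): name is "scene" or "side" or "wrist"; returns the picture (400x640x3 uint8, red, green, blue); there is no depth.
- imaging.camera_model(name): a dict with "fovy" (degrees; the focal length in pixels is half the picture's height over the tangent of half this angle, whatever the lens; pixels are square), "cx", "cy" (the principal point, pixels), "eye" and "rotation" of the camera in the world. Camera axes: x right, y up, looking along -z (the intrinsics and any distortion apply to the point x, -y, -z); pixel columns grow to the right and rows downward; lengths in m; the calibration is good to about 2 mm. A picture is of the moment at which its call begins: read the wrist's pose just before it. camera_model takes no time and is no camera call; for the wrist camera it gives the pose at the moment of the call.
- order.job_done(): hands the job in, once; it reports no verdict.
The state is a dict: "clock": time; "joint_pos": joint angles; "joint_vel": joint speeds; "tau": joint torques, N m; "eef_pos": TCP position; "tool_rot": TCP orientation; "ft_force": force on the tool from outside, world axes, zero at the start; "ft_torque": the same for the moment, N m; "grip_width": finger opening in m.
Only numpy, scipy, OpenCV 4.12 (cv2) and the standard library are available. Lean on these libraries where they do the work, as an engineer would, in place of code of your own. Each camera call takes 0.05 s, during which the arm holds its last target.

## Task

Get the parts counter scale ready: with one fingertip hold the long wing of its spring clip down so that the jaw opens, and with the other fingertip push the flat steel check weight along its channel, beneath the jaw, until it is fully home against the end stop. Let the clip close on it, then press the yellow start button all the way in and let go. Only push the weight, never lift it, and leave the scoop, vials, feeler gauge case and rubber stopper alone.

Things in the scene. Friction and masses are not known exactly. Their poses are not given: they have to be found in the camera images.
- scale: Low grey counting scale, fixed, 220 x 212 mm, 62 mm high. Frame (mm below are in it): x along the weight's channel towards the end stop (away from the robot at yaw 0), y left of that, z up; origin at counter height under the channel's centre line, 70 mm before the stop's face. Console with the button: right side, y -109 to -35, face at z 62.
- stop_foot (a point): Middle of the foot of the end stop's face, at channel floor height: scale frame (70, 0, 62) mm, axes as the scale's. Channel floor level at z = 62 mm from x = -122 to the stop at +70, 43 mm wide (y = -21.5 to +21.5); side rails 4 mm thick, 5 mm high; stop 12 mm high.
- plate_mid (a point): Centre of the check weight, half-way up: flat dark steel plate 80 mm long (its x, along the channel), 40 mm wide, 8 mm thick, about 200 g, loose in the channel before the clip's jaw. Fully home, its front edge touches the end stop and its centre is 40 mm before the stop's face.
- clip (a joint): Spring clip's hinge, parallel to the channel at scale y = +32, z = 71 mm. 0 rad = closed, 0.40 = fully open (hard stop). The weight passes under the jaw from about 0.25 rad; on the inserted weight the jaw rests at about 0.22 rad. Springs back when let go.
- clip_jaw (a point): Middle of the underside of the clip's jaw, a bar above the channel's middle, 24 mm along the channel (scale x +36 to +60 mm) by 8 mm. Closed, it is 1 mm above the floor and blocks the weight.
- clip_wing (a point): Middle of the top of the clip's wing: plain steel strip left of the channel, scale x -110 to +62, y +36 to +80 mm. Closed it slopes up to the left (top at y +65 about 18 mm above the channel floor); fully pressed it is level, its top 4 mm above the channel floor all along. Full press at y +65 takes about 6 N anywhere along it; a finger can slide along it while holding it down (drag about 5 N).
- start_button (a joint): Travel of the start button in m: 0 out, 0.006 fully pressed; takes 5 N; springs back.
- start_button_top (a point): Centre of the top of the yellow round push button, 28 mm across, on the scale's console, right of the channel near the robot's end; pressed straight down; it stands about 22 mm above the console face.
- scoop: Bystander: stainless scoop 180 x 60 mm, 32 mm high, origin on the counter.
- vial_rack: Bystander: white rack with three green-capped vials, 46 x 112 mm, 74 mm high, origin on the counter.
- feeler_case: Bystander: chrome feeler gauge case 105 x 24 x 14 mm, origin on the counter.
- bin_stopper: Bystander: black rubber bin stopper, 56 mm across, 38 mm high, origin on the counter.
Not all that is in view belongs to the job. Of the things like the part that bears plate_mid, leave any that is orange; of the rest the smaller one is meant.

How it is judged:
By the outcome, as a careful person would: the job done as asked, in the order asked, and still so for the second after the job is handed in, with the robot touching nothing.
It also fails if it takes over 45 s, if anything falls off the work surface, if the arm or the gripper's body presses on something with over 40 N, if the wrist force passes 120 N, or if a joint passes its speed limit or range.

## Working session

There is one attempt and no reset: what is moved stays moved. The work goes in short steps, Python scripts to look and compute and a tool call to move; the robot and the scene stay as the last step left them, time stands still between calls to the robot, and variables do not carry over. Pictures are saved under pics/ and viewed, and the job is handed in when it is done.

Besides the shell and the picture viewer there is one more tool, called as a command line: name --pt "numbers of a row" for each row, then --argument value for the rest. carry_out: Moves the arm, as the interface text tells. Its arguments: {"type":"object","properties":{"moves":{"type":"array","items":{"type":"array","items":{"type":"number","minimum":-1,"maximum":1}}}},"required":["moves"]}

```bash
ls; mkdir -p pics; python3 - <<'E'
from workcell import bot, imaging, order
import cv2
print(bot.get_obs())
for n in ["scene","side","wrist"]:
    im=imaging.camera(n); cv2.imwrite(f"pics/{n}0.png",im[:,:,::-1]); print(n,imaging.camera_model(n))
E
```

```text
pics
{'clock': 0.0, 'joint_pos': array([-1.23299631e+00,  2.41442698e-01,  3.72052641e-03,  1.33515644e+00,
        2.26432651e-06,  1.57078449e+00]), 'joint_vel': array([ 1.63419201e-03, -1.31601591e-03, -8.91563464e-05, -1.55724642e-04,
        1.89914416e-05,  1.55378214e-03]), 'tau': array([ 7.17179264e-04, -3.72314322e+01,  2.52410281e+01,  1.69496000e-02,
        1.33082822e-04, -1.02773683e-05]), 'eef_pos': array([ 0.16551951, -0.47120987,  0.25539662]), 'tool_rot': array([ 8.15911135e-01, -5.78176389e-01, -8.48817713e-04, -6.02897574e-04]), 'ft_force': array([0.46902419, 0.14151566, 0.49491196]), 'ft_torque': array([-0.01449744,  0.00223461,  0.00014292]), 'grip_width': 0.08539789236935454}
scene {'fovy': 55.95812105417421, 'cx': 321.59186041016693, 'cy': 197.61136698052943, 'eye': array([1.08980913, 0.66714614, 0.67014287]), 'rotation': array([0.16131906, 0.44245222, 0.82831694, 0.30348514])}
side {'fovy': 46.622228750371114, 'cx': 319.9375374471674, 'cy': 208.3496019451648, 'eye': array([ 0.46154011, -0.98564563,  1.08847163]), 'rotation': array([ 0.38125016, -0.01591454, -0.04018673,  0.92346092])}
wrist {'fovy': 67.73943295199318, 'cx': 321.0371845773467, 'cy': 206.21023437479695, 'eye': array([ 0.23133544, -0.44915243,  0.37253548]), 'rotation': array([-0.11292612,  0.08117647, -0.57270883,  0.8078754 ])}
```

View pics/scene0.png

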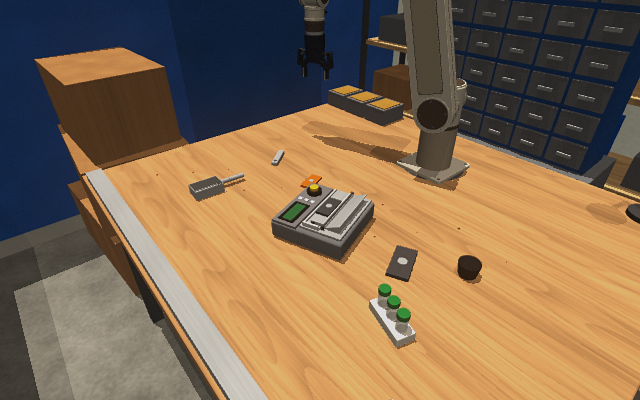

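View pics/side0.png

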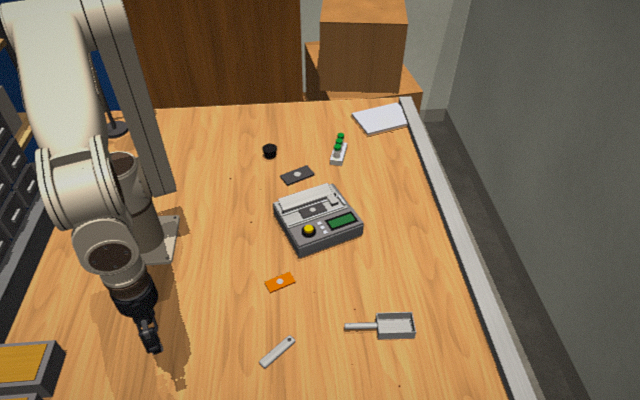

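View pics/wrist0.png

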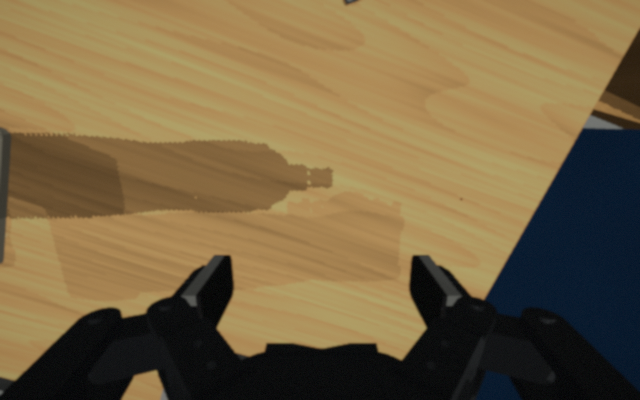

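Candidates for the plate (side image): one in the scale's channel at (313,211), an orange one at (280,282), and a larger dark one on the counter at (297,175). Orange is excluded, and the channel one is the smaller of the two dark plates. I'll confirm this in enlarged crops.

```bash
python3 - <<'E'
import cv2
a=cv2.imread("pics/side0.png")[150:270,240:400]; cv2.imwrite("pics/side0c.png",cv2.resize(a,None,fx=5,fy=5,interpolation=cv2.INTER_CUBIC))
a=cv2.imread("pics/scene0.png")[160:290,260:430]; cv2.imwrite("pics/scene0c.png",cv2.resize(a,None,fx=4.5,fy=4.5,interpolation=cv2.INTER_CUBIC))
E
```

```text
(no output)
```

View pics/side0c.png

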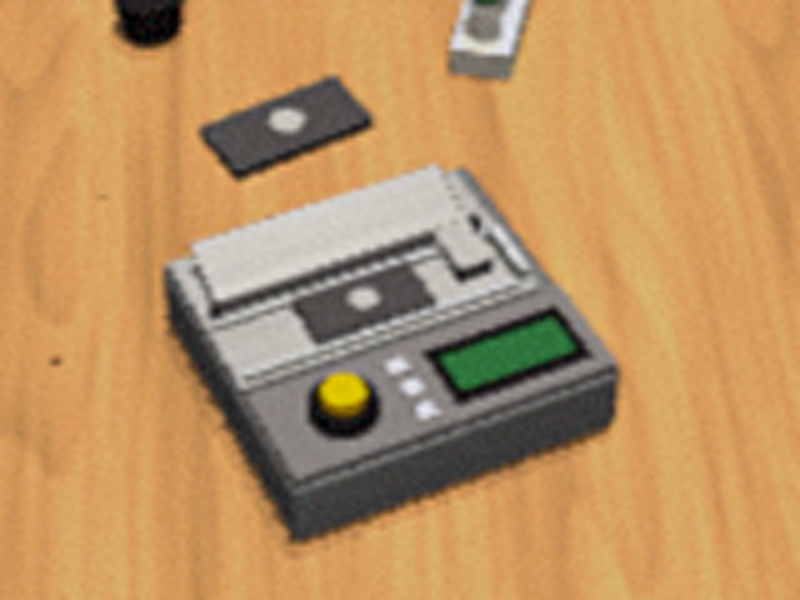

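View pics/scene0c.png

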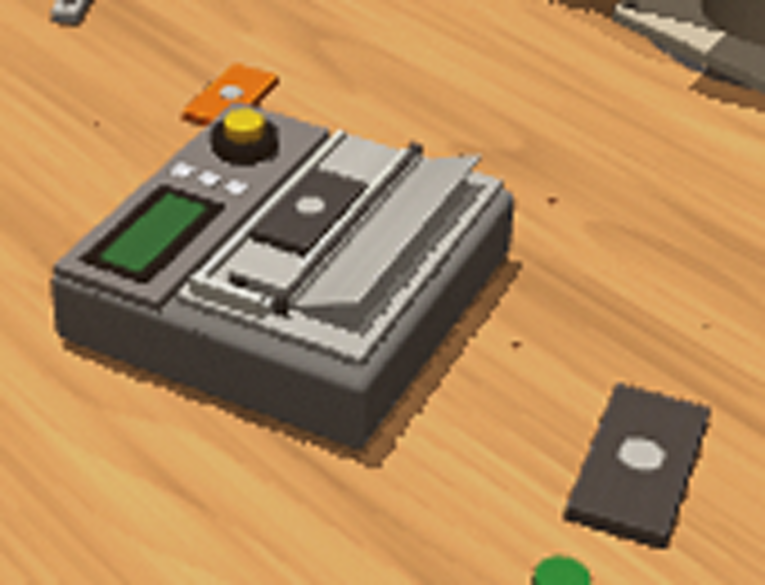

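```bash
cat > h.py <<'E'
import numpy as np
from workcell import imaging
from scipy.spatial.transform import Rotation as R
from scipy.optimize import least_squares
def proj(cm,P):
    P=np.atleast_2d(P); f=200/np.tan(np.radians(cm["fovy"]/2))
    c=R.from_quat(cm["rotation"]).inv().apply(P-cm["eye"])
    return np.c_[cm["cx"]+f*c[:,0]/-c[:,2], cm["cy"]-f*c[:,1]/-c[:,2]]
def ray(cm,uv,z):
    f=200/np.tan(np.radians(cm["fovy"]/2))
    d=R.from_quat(cm["rotation"]).apply([(uv[0]-cm["cx"])/f,-(uv[1]-cm["cy"])/f,-1]); e=np.array(cm["eye"])
    return e+d*(z-e[2])/d[2]
def s2w(p,P):
    c,s=np.cos(p[2]),np.sin(p[2]); P=np.atleast_2d(P)/1000.
    return np.c_[p[0]+c*P[:,0]-s*P[:,1],p[1]+s*P[:,0]+c*P[:,1],P[:,2]]
E
python3 - <<'E'
from h import *
sd=imaging.camera_model("side"); sc=imaging.camera_model("scene")
S=lambda u,v:(240+u/5,150+v/5); C=lambda u,v:(260+u/4.5,160+v/4.5)
obs=[(sd,S(363,298),'p'),(sc,C(311,205),'p'),(sd,S(345,388),'b'),(sc,C(243,120),'b'),
(sd,S(192,243),(-110,78.2,85)),(sd,S(435,168),(62,78.2,85)),(sc,C(480,157),(-110,78.2,85)),(sc,C(358,305),(62,78.2,85)),
(sd,S(297,540),'c1'),(sc,C(365,447),'c2')]
def pts(q):
    o=[]
    for cm,uv,k in obs:
        P={'p':(q[3],0,70),'b':(q[4],q[5],84),'c1':(q[6],-109,0),'c2':(q[6]+220,103,0)}.get(k,k)
        o.append(proj(cm,s2w(q,P))[0]-uv)
    return np.array(o)
r=least_squares(lambda q:pts(q).ravel(),[.45,0,0,-40,-80,-70,-125],x_scale=[.1,.1,.1,50,50,50,50])
print(r.x.round(4)); print(pts(r.x).round(1))
for (cm,uv,k) in obs[:4]: print(k,ray(cm,uv,.070 if k=='p' else .084))
E
```

```text
[ 5.505000e-01  3.330000e-02  3.765000e-01 -2.946690e+01 -7.649090e+01
 -7.312720e+01 -1.296768e+02]
[[-0.6 -0.3]
 [-1.2 -0.3]
 [-0.6 -0.8]
 [-0.8 -0.2]
 [-0.6 -0.4]
 [-0.1 -1.9]
 [-1.1 -0.9]
 [-0.7 -0.5]
 [-1.4  1.7]
 [ 0.8  3.2]]
p [0.52476686 0.02086307 0.07      ]
p [0.52158174 0.02597845 0.07      ]
b [ 0.50779301 -0.06611185  0.084     ]
b [ 0.50518162 -0.06015083  0.084     ]
```

The channel plate at side (313,211) is the one meant: dark and clearly smaller than the counter plate at (297,175). The fit gives scale yaw ≈ 0.377 rad. Next I'll work out the moves to hover over the start position.

```bash
cat >> h.py <<'E'
from workcell import bot
POSE=[.5505,.0333,.3765]
def go(tgt_scale_xy, z, yaw=None):
    """print shift (move units) in the tool axes from measured pose to scale-frame target"""
    o=bot.get_obs(); T=R.from_quat(o["tool_rot"])
    t=s2w(POSE,(*tgt_scale_xy,z*1000))[0]
    d=T.inv().apply(t-o["eef_pos"])/0.1
    x=T.apply([1,0,0]); cur=np.arctan2(x[1],x[0]); want=POSE[2]-np.pi/2
    print("eef",o["eef_pos"].round(4),"shift",d.round(3),"turn units",-(want-cur)/(np.pi/2), "F",o["ft_force"].round(1),"w",o["grip_width"].round(4),"t",o["clock"], "q",o["joint_pos"].round(2))
def inscale():
    o=bot.get_obs(); w=o["eef_pos"]; c,s=np.cos(POSE[2]),np.sin(POSE[2]); d=w[:2]-POSE[:2]
    return np.array([c*d[0]+s*d[1],-s*d[0]+c*d[1],w[2]])*1000
E
python3 - <<'E'
from h import *
go((-85,32),.256)
cm=imaging.camera_model("wrist"); print(bot.get_obs()["tool_rot"], R.from_quat(bot.get_obs()["tool_rot"]).inv().apply(R.from_quat(cm["rotation"]).apply([0,0,-1])))
E
```

```text
Traceback (most recent call last):
  File "h.py", line 24, in go
    print("eef",o["eef_pos"].round(4),"shift",d.round(3),"turn units",-(want-cur)/(np.pi/2), "F",o["ft_force"].round(1),"w",o["grip_width"].round(4),"t",o["clock"], "q",o["joint_pos"].round(2))
                                                                                                                            ^^^^^^^^^^^^^^^^^^^^^
AttributeError: 'float' object has no attribute 'round'
```

```bash
sed -i 's/o\["grip_width"\].round(4)/round(float(o["grip_width"]),4)/' h.py
python3 - <<'E'
from h import *
go((-85,32),.256)
cm=imaging.camera_model("wrist"); print( R.from_quat(bot.get_obs()["tool_rot"]).inv().apply(R.from_quat(cm["rotation"]).apply([0,0,-1])))
E
```

```text
eef [ 0.1655 -0.4713  0.2556] shift [-3.772e+00 -4.442e+00  2.000e-03] turn units -0.024655649384218884 F [ 0.6  1.  -0.5] w 0.0855 t 0.15 q [-1.23  0.24  0.    1.34  0.    1.57]
[-3.21980469e-04  2.75446724e-01  9.61316284e-01]
```

carry_out --pt "-0.38 -0.45 0 -0.025 1" --pt "-0.76 -0.89 0 -0.025 1" --pt "-0.76 -0.89 0 -0.025 1" --pt "-0.76 -0.89 0 -0.025 1"

```text
clock: 0.55
eef_pos: [0.2252, -0.3685, 0.2563]
tool_rot: [0.828, -0.561, -0.0, -0.0]
ft_force: [-0.4, 0.6, 0.1]
grip_width: 0.0853
```

carry_out --pt "-0.38 -0.45 0 0 1" --pt "-0.76 -0.89 0 0 1" --pt "-0.76 -0.89 0 0 1" --pt "-0.76 -0.89 0 0 1"

```text
clock: 0.95
eef_pos: [0.2798, -0.2662, 0.2563]
tool_rot: [0.828, -0.561, 0.0, 0.0]
ft_force: [-0.2, -1.0, -0.7]
grip_width: 0.0855
```

carry_out --pt "-0.38 -0.45 0 0 1" --pt "-0.76 -0.89 0 0 1" --pt "-0.76 -0.89 0 0 1" --pt "-0.76 -0.89 0 0 1"

```text
clock: 1.35
eef_pos: [0.3349, -0.1636, 0.2563]
tool_rot: [0.828, -0.561, 0.0, 0.0]
ft_force: [-0.0, -0.9, -1.0]
grip_width: 0.0856
```

carry_out --pt "-0.38 -0.45 0 0 0.2" --pt "-0.76 -0.89 0 0 0.2" --pt "-0.76 -0.89 0 0 0.2" --pt "-0.76 -0.89 0 0 0.2"

```text
clock: 1.75
eef_pos: [0.39, -0.0605, 0.2561]
tool_rot: [0.828, -0.561, 0.0, 0.0]
ft_force: [-0.0, 0.5, -0.5]
grip_width: 0.0515
```

```bash
python3 - <<'E'
from h import *
go((-85,32),.256); print(inscale())
E
```

```text
eef [ 0.39   -0.0605  0.2561] shift [-0.6   -0.989  0.001] turn units 0.0014371355781907184 F [-0.   0.5 -0.5] w 0.0515 t 1.75 q [-0.15  0.03 -0.24  1.3  -0.    2.61]
[-183.77535218  -28.19068889  256.11714693]
```

carry_out --pt "-0.3 -0.45 0 0 0.2" --pt "-0.6 -0.85 0 0 0.2" --pt "-0.6 -0.85 0 0 0.2" --pt "-0.6 -0.85 0 0 0.2"

```text
clock: 2.15
eef_pos: [0.446, 0.0256, 0.2558]
tool_rot: [0.827, -0.562, -0.0, 0.001]
ft_force: [-0.2, 0.2, -1.3]
grip_width: 0.0511
```

```bash
python3 - <<'E'
from h import *
import cv2,pickle
print(inscale())
cm=imaging.camera_model("wrist"); im=imaging.camera("wrist"); pickle.dump(cm,open("w1.pkl","wb"))
cv2.imwrite("pics/w1.png",im[:,:,::-1])
E
```

```text
[-99.96748736  31.24284455 255.78904928]
```

View pics/w1.png

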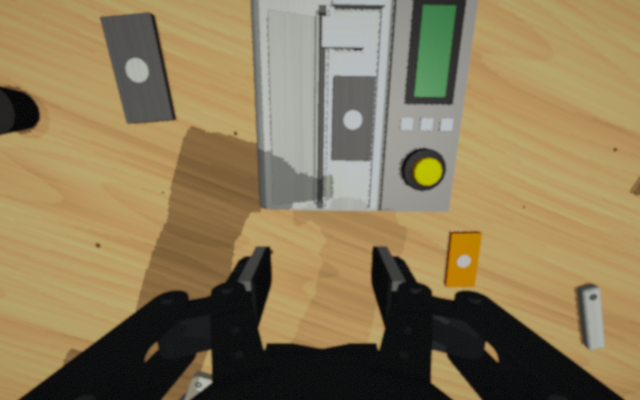

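```bash
python3 - <<'E'
import cv2
a=cv2.imread("pics/w1.png")[0:230,240:480]; cv2.imwrite("pics/w1c.png",cv2.resize(a,None,fx=2.6,fy=2.6,interpolation=cv2.INTER_CUBIC))
a=cv2.imread("pics/w1.png")[230:310,220:420]; cv2.imwrite("pics/w1d.png",cv2.resize(a,None,fx=4,fy=4,interpolation=cv2.INTER_CUBIC))
E
```

```text
(no output)
```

View pics/w1c.png

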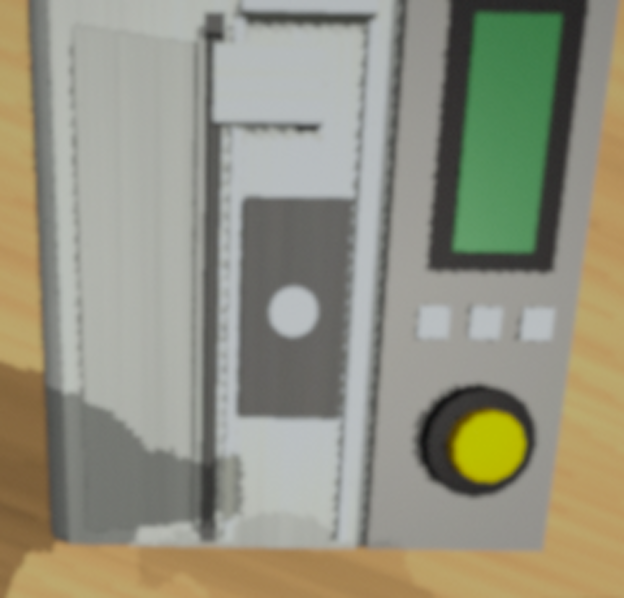

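View pics/w1d.png

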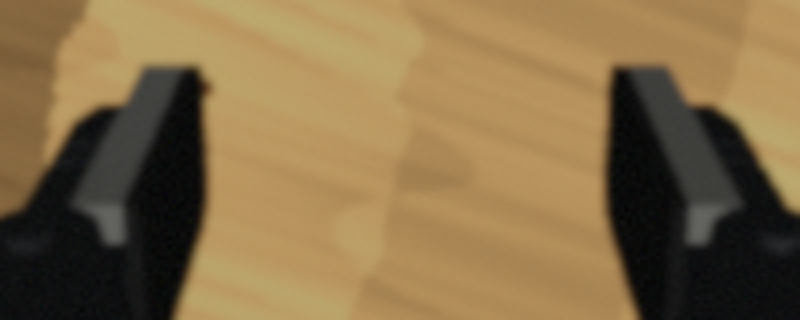

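```bash
python3 - <<'E'
from h import *
import pickle
cm=pickle.load(open("w1.pkl","rb"))
def toscale(w):
    c,s=np.cos(POSE[2]),np.sin(POSE[2]); d=w[:2]-POSE[:2]
    return np.round(np.array([c*d[0]+s*d[1],-s*d[0]+c*d[1]])*1000,1)
C=lambda u,v:(240+u/2.6,v/2.6)
for n,p,z in [("rearL",(238,415),.07),("rearR",(340,417),.07),("frL",(243,198),.07),("frR",(355,198),.07),("dot",(293,311),.07),("btn",(490,446),.084),("stop L",(243,13),.074),("stop R",(375,13),.074),("chan end R",(331,545),.062),("jaw near edge R",(320,126),.063), ("wing outer near",(82,535),.085),("wing outer far",(72,26),.085)]:
    print(n,toscale(ray(cm,C(*p),z)))
o=bot.get_obs();T=R.from_quat(o["tool_rot"])
for x in(.0255,.033):
  for y in(-.011,.011):
    for z in (.012,.025,):
      q=proj(cm,o["eef_pos"]+T.apply([x,y,z]))[0]; print(x,y,z,q.round(1),((q-[220,230])*4).round())
E
```

```text
rearL [-68.6  19.9]
rearR [-69.4 -19.8]
frL [ 9.4 18.9]
frR [  9.4 -21.6]
dot [-29.7  -0.3]
btn [-78.4 -74.2]
stop L [66.3 19.7]
stop R [ 66.3 -24.6]
chan end R [-123.8  -19.8]
jaw near edge R [34.4 -8.9]
wing outer near [-112.8   80.3]
wing outer far [59.1 75.6]
0.0255 -0.011 0.012 [374.5 251.8] [618.  87.]
0.0255 -0.011 0.025 [370.2 241.1] [601.  44.]
0.0255 0.011 0.012 [372.3 293. ] [609. 252.]
0.0255 0.011 0.025 [368.3 279.4] [593. 198.]
0.033 -0.011 0.012 [390.5 251.8] [682.  87.]
0.033 -0.011 0.025 [384.8 241.1] [659.  44.]
0.033 0.011 0.012 [387.6 293. ] [670. 252.]
0.033 0.011 0.025 [382.3 279.4] [649. 198.]
```

```bash
python3 - <<'E'
from h import *
p=s2w(POSE,(-29.7,-.3,70))[0]; y=.3615
print(p[:2]+.0272*np.array([np.cos(y),np.sin(y)]))
E
cat >> h.py <<'E'
E
python3 - <<'E'
import re
from h import *
p=s2w(POSE,(-29.7,-.3,70))[0]; y=.3615
o=p[:2]+.0272*np.array([np.cos(y),np.sin(y)])
s=open("h.py").read().replace("POSE=[.5505,.0333,.3765]",f"POSE=[{o[0]:.4f},{o[1]:.4f},.3615]"); open("h.py","w").write(s)
E
python3 -c "
from h import *
go((-84,33),.14);print(inscale())"
```

```text
[0.54843256 0.03172131]
eef [0.4454 0.0251 0.2558] shift [-0.026 -0.149  1.158] turn units 0.008982432374505887 F [ 0.8 -0.4 -0.2] w 0.0509 t 2.2 q [ 0.06  0.14 -0.13  1.31 -0.    2.82]
[-98.68361393  30.21905413 255.84178632]
```

carry_out --pt "-0.03 -0.15 0.4 0.009 0.41" --pt "-0.03 -0.15 0.8 0.009 0.41" --pt "-0.03 -0.15 1.0 0.009 0.41" --pt "-0.03 -0.15 1.0 0.009 0.41" --pt "-0.03 -0.15 1.0 0.009 0.41" --pt "-0.03 -0.15 1.0 0.009 0.41"

```text
clock: 2.8
eef_pos: [0.4597, 0.0342, 0.1581]
tool_rot: [0.823, -0.569, 0.001, -0.001]
ft_force: [0.6, 0.2, 0.8]
grip_width: 0.0602
```

```bash
python3 - <<'E'
from h import *
import cv2,pickle
go((-82,33),.1);print(inscale())
cm=imaging.camera_model("wrist"); im=imaging.camera("wrist"); pickle.dump(cm,open("w2.pkl","wb"))
cv2.imwrite("pics/w2.png",im[:,:,::-1])
for n,(a,b,c,d) in {"side":(130,270,220,400),"scene":(120,280,240,440)}.items():
    im=imaging.camera(n)[a:b,c:d,::-1]; cv2.imwrite(f"pics/{n}2.png",cv2.resize(im,None,fx=4,fy=4 if n=="side" else 3.7,interpolation=cv2.INTER_CUBIC))
E
```

```text
eef [0.4597 0.0342 0.1581] shift [0.006 0.001 0.581] turn units -0.00016621286669943306 F [0.6 0.2 0.8] w 0.0602 t 2.8 q [ 0.07  0.23 -0.27  1.06 -0.    2.85]
[-82.12596002  33.71079933 158.09837348]
```

View pics/w2.png

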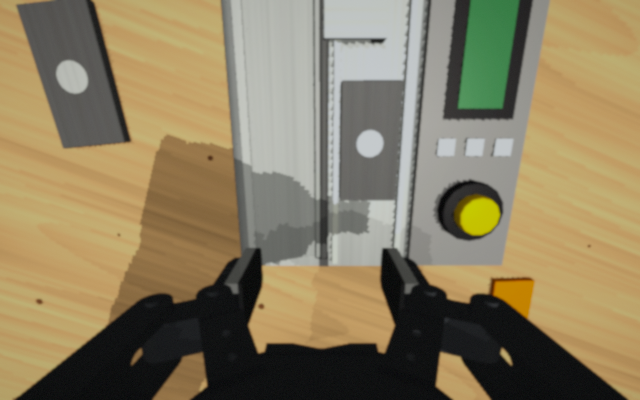

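View pics/side2.png

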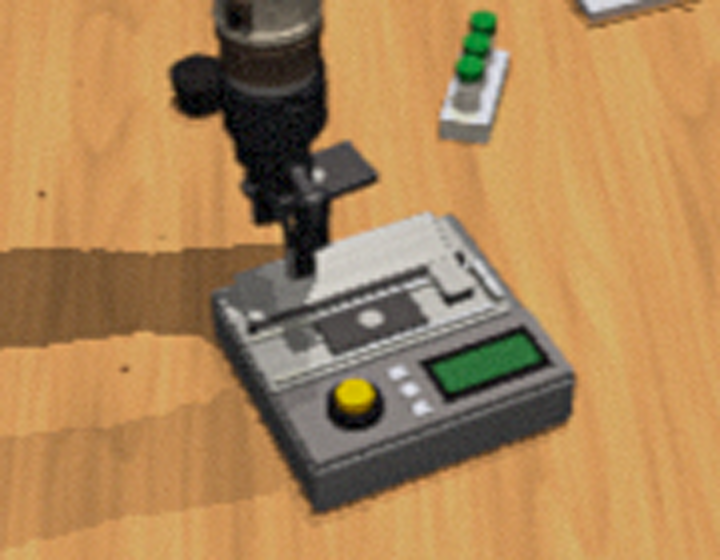

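View pics/scene2.png

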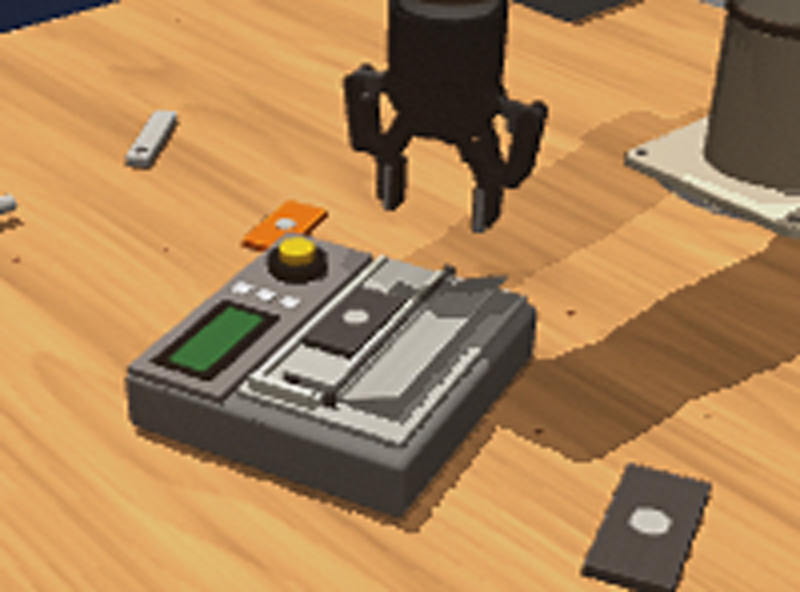

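```bash
cat >> h.py <<'E'
def toscale(w):
    c,s=np.cos(POSE[2]),np.sin(POSE[2]); d=w[:2]-POSE[:2]
    return np.round(np.array([c*d[0]+s*d[1],-s*d[0]+c*d[1]])*1000,1)
E
python3 - <<'E'
from h import *
import pickle
cm=pickle.load(open("w2.pkl","rb"))
for n,p,z in [("rearL",(339,197),.07),("rearR",(398,200),.07),("frL",(343,80),.07),("frR",(404,80),.07),("dot",(370,143),.07),("btn",(477,215),.084),("jaw near R",(384,40),.063),("chan end",(394,263),.062),("base corner",(503,264),.062)]:
    print(n,toscale(ray(cm,p,z)))
o=bot.get_obs();T=R.from_quat(o["tool_rot"])
for x in(.030,.0375):
    for z in (.012,.016,.020):
      q=proj(cm,o["eef_pos"]+T.apply([x,-.011,z]))[0]; print(x,z,q.round(1))
sc=imaging.camera_model("scene")
for z in (.012,.016,.020):
  for s in (-1,1):
    q=proj(sc,o["eef_pos"]+T.apply([s*.034,-.011,z]))[0]; print(s,z,((q-[240,120])*[4,3.7]).round())
E
```

```text
rearL [-64.5  20.3]
rearR [-66.7 -21.8]
frL [12.6 18.9]
frR [ 12.6 -20.1]
dot [-26.9  -0.1]
btn [-73.5 -71.9]
jaw near R [37.2 -7.3]
chan end [-120.   -24.3]
base corner [-121.  -110.2]
0.03 0.012 [382.  249.4]
0.03 0.016 [380.4 246. ]
0.03 0.02 [378.9 242.7]
0.0375 0.012 [398.  249.4]
0.0375 0.016 [395.9 246. ]
0.0375 0.02 [394.  242.7]
-1 0.012 [473. 225.]
1 0.012 [383. 202.]
-1 0.016 [473. 230.]
1 0.016 [383. 207.]
-1 0.02 [472. 234.]
1 0.02 [382. 211.]
```

carry_out --pt "0.01 0 0.3 0 0.41" --pt "0.01 0 0.5 0 0.41" --pt "0.01 0 0.62 0 0.41" --pt "0.01 0 0.68 0 0.41" --pt "0.01 0 0.68 0 0.41"

```text
clock: 3.45
eef_pos: [0.4587, 0.0345, 0.0885]
tool_rot: [0.823, -0.568, -0.0, -0.0]
ft_force: [-2.3, 1.2, 3.8]
grip_width: 0.0602
```

```bash
python3 - <<'E'
from h import *
go((-82,33),.081);print(inscale())
E
```

```text
eef [0.4587 0.0345 0.0885] shift [ 0.014 -0.009  0.075] turn units 0.0011988488537676312 F [-2.3  1.2  3.8] w 0.0602 t 3.45 q [ 0.07  0.31 -0.37  0.89  0.    2.85]
[-82.89251491  34.34810868  88.52196176]
```

carry_out --pt "0.015 0 0.02 0 0.41" --pt "0.015 0 0.04 0 0.41" --pt "0.015 0 0.04 0 0.41" --pt "0.015 0 0.04 0 0.41"

```text
clock: 3.85
eef_pos: [0.4601, 0.033, 0.0856]
tool_rot: [0.823, -0.568, 0.001, -0.001]
ft_force: [-2.8, 0.7, 8.2]
grip_width: 0.0601
```

carry_out --pt "0 0 0.02 0 0.41" --pt "0 0 0.02 0 0.41" --pt "0 0 0.02 0 0.41"

```text
clock: 4.15
eef_pos: [0.4602, 0.033, 0.085]
tool_rot: [0.823, -0.568, 0.001, -0.001]
ft_force: [-5.9, 0.5, 19.4]
grip_width: 0.0601
```

```bash
python3 - <<'E'
from h import *
import cv2
go((-82,33),.081);print(inscale())
for n,(a,b,c,d) in {"side":(150,260,240,380),"scene":(140,260,280,430)}.items():
    im=imaging.camera(n)[a:b,c:d,::-1]; cv2.imwrite(f"pics/{n}3.png",cv2.resize(im,None,fx=5,fy=5,interpolation=cv2.INTER_CUBIC))
cv2.imwrite("pics/w3.png",imaging.camera("wrist")[:,:,::-1])
E
```

```text
eef [0.4602 0.033  0.085 ] shift [-0.006  0.     0.04 ] turn units 0.001116341625751208 F [-5.9  0.5 19.4] w 0.0601 t 4.15 q [ 0.07  0.32 -0.38  0.87  0.    2.85]
[-81.98994822  32.43865835  84.96984919]
```

View pics/side3.png

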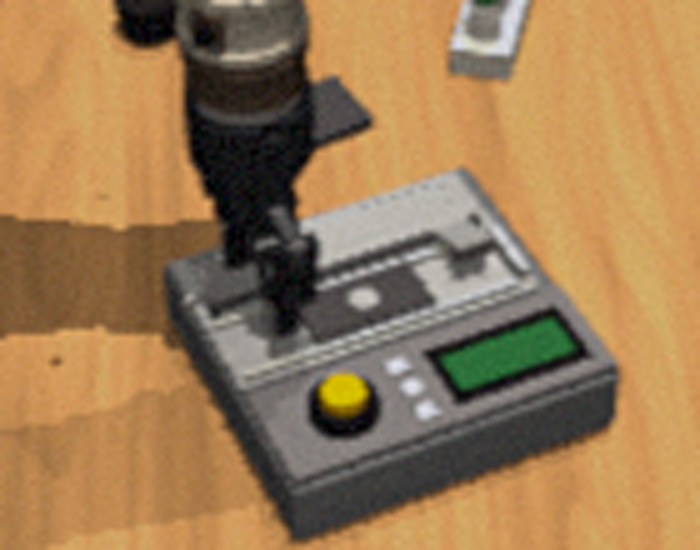

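View pics/scene3.png

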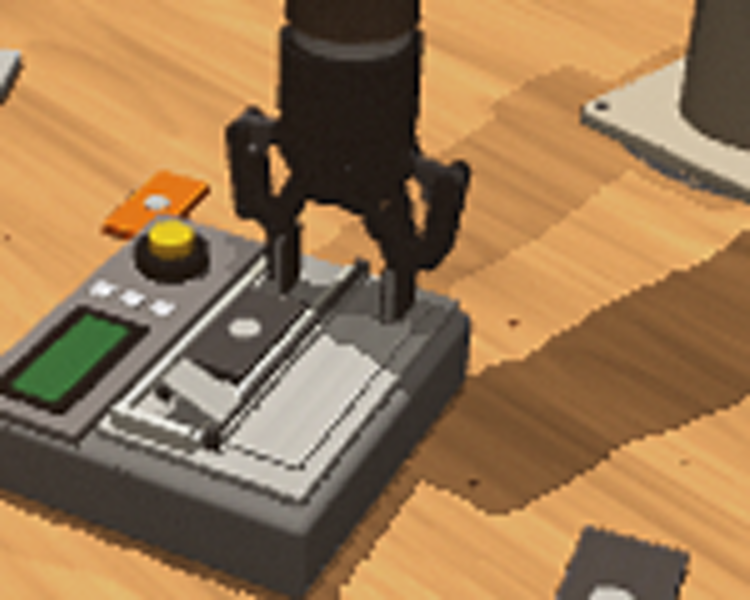

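View pics/w3.png

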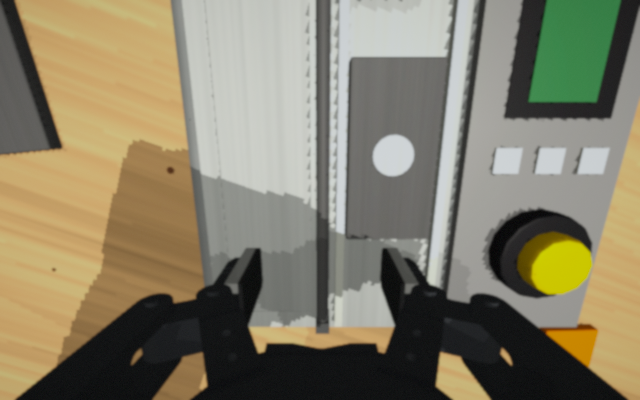

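carry_out --pt "-0.005 -0.03 -0.015 0 0.41" --pt "-0.005 -0.06 -0.015 0 0.41" --pt "-0.005 -0.1 -0.015 0 0.41" --pt "-0.005 -0.15 -0.015 0 0.41" --pt "-0.005 -0.2 -0.015 0 0.41" --pt "-0.005 -0.25 -0.015 0 0.41"

```text
clock: 4.9
eef_pos: [0.4794, 0.0406, 0.0851]
tool_rot: [0.823, -0.568, -0.001, 0.003]
ft_force: [-11.9, -4.8, 20.7]
grip_width: 0.0599
```

```bash
python3 - <<'E'
from h import *
import cv2
go((-21,33),.085);print(inscale())
for n,(a,b,c,d) in {"side":(150,260,240,380)}.items():
    im=imaging.camera(n)[a:b,c:d,::-1]; cv2.imwrite(f"pics/{n}4.png",cv2.resize(im,None,fx=5,fy=5,interpolation=cv2.INTER_CUBIC))
cv2.imwrite("pics/w4.png",imaging.camera("wrist")[:,:,::-1])
E
```

```text
eef [0.4794 0.0406 0.0851] shift [-0.002 -0.404 -0.001] turn units 0.0008247754939859057 F [-11.9  -4.8  20.7] w 0.0599 t 4.9 q [ 0.09  0.36 -0.32  0.9  -0.    2.86]
[-61.38144371  32.73549149  85.13760087]
```

View pics/w4.png

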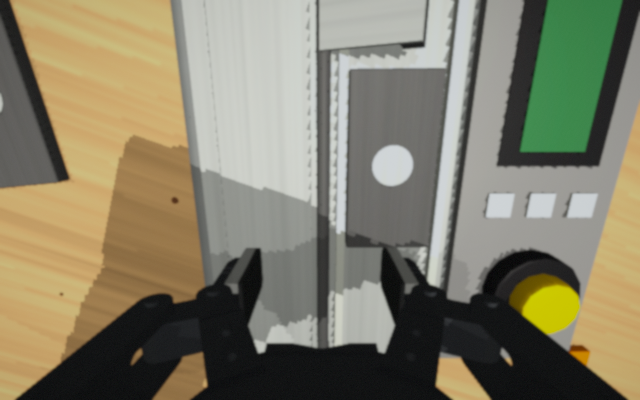

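View pics/side4.png

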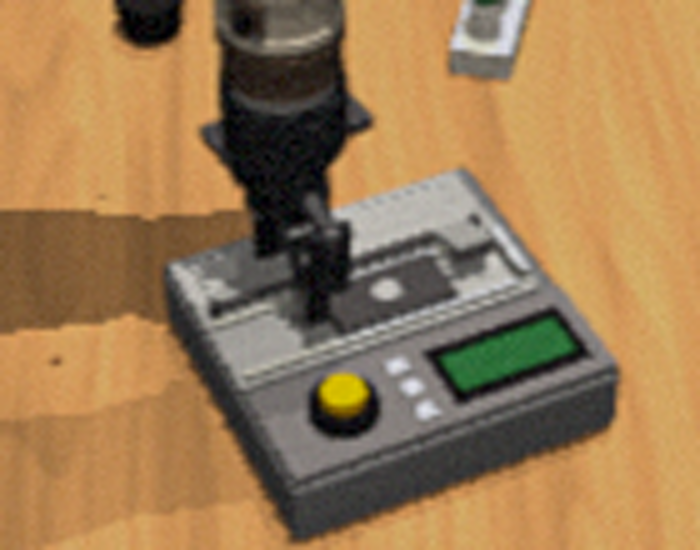

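carry_out --pt "0 -0.03 -0.01 0 0.41" --pt "0 -0.07 -0.01 0 0.41" --pt "0 -0.11 -0.01 0 0.41" --pt "0 -0.15 -0.01 0 0.41" --pt "0 -0.2 -0.01 0 0.41" --pt "0 -0.25 -0.01 0 0.41" --pt "0 -0.3 -0.01 0 0.41"

```text
clock: 5.7
eef_pos: [0.5085, 0.0515, 0.0857]
tool_rot: [0.823, -0.568, -0.001, 0.002]
ft_force: [-8.2, -3.1, 12.1]
grip_width: 0.0603
```

```bash
python3 - <<'E'
from h import *
import cv2
go((-21,33),.085);print(inscale())
for n,(a,b,c,d) in {"side":(150,260,240,380)}.items():
    im=imaging.camera(n)[a:b,c:d,::-1]; cv2.imwrite(f"pics/{n}5.png",cv2.resize(im,None,fx=5,fy=5,interpolation=cv2.INTER_CUBIC))
cv2.imwrite("pics/w5.png",imaging.camera("wrist")[:,:,::-1])
E
```

```text
eef [0.5085 0.0515 0.0857] shift [-0.003 -0.093  0.006] turn units 0.0006599662502568984 F [-8.2 -3.1 12.1] w 0.0603 t 5.7 q [ 0.1   0.41 -0.24  0.93 -0.    2.88]
[-30.32088368  32.64872785  85.66629113]
```

View pics/w5.png

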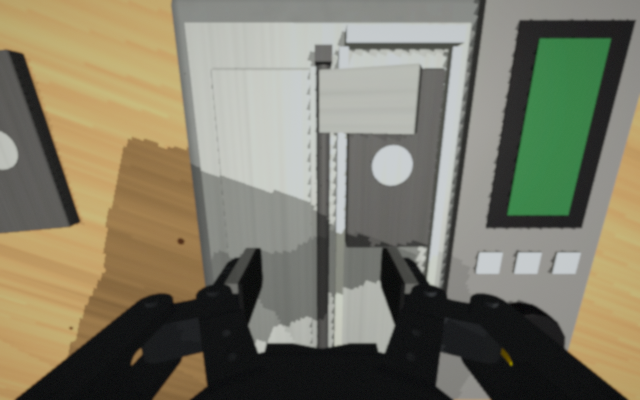

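View pics/side5.png

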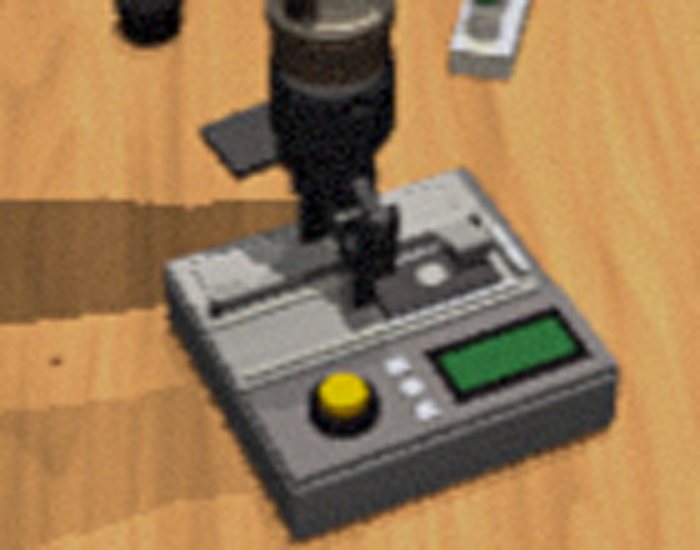

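carry_out --pt "0 -0.03 0 0 0.41" --pt "0 -0.06 0 0 0.41" --pt "0 -0.06 0 0 0.41" --pt "0 -0.06 0 0 0.41"

```text
clock: 6.2
eef_pos: [0.5148, 0.0539, 0.0857]
tool_rot: [0.823, -0.568, -0.0, 0.002]
ft_force: [-7.5, -3.6, 10.0]
grip_width: 0.0604
```

carry_out --pt "0 -0.02 0 0 0.41" --pt "0 -0.04 0 0 0.41" --pt "0 -0.04 0 0 0.41"

```text
clock: 6.5
eef_pos: [0.5178, 0.055, 0.0857]
tool_rot: [0.823, -0.568, -0.001, 0.002]
ft_force: [-8.3, -4.0, 12.0]
grip_width: 0.0601
```

```bash
python3 - <<'E'
from h import *
import cv2
go((-21,33),.085);print(inscale())
im=imaging.camera("wrist")[0:270,160:500,::-1]
cv2.imwrite("pics/w6.png",cv2.resize(im,None,fx=2.2,fy=2.2,interpolation=cv2.INTER_CUBIC))
E
```

```text
eef [0.5178 0.055  0.0857] shift [-0.004  0.006  0.007] turn units 0.0005202638749613237 F [-8.3 -4.  12. ] w 0.0601 t 6.5 q [ 0.11  0.42 -0.21  0.94 -0.    2.89]
[-20.41270768  32.64792969  85.68242695]
```

View pics/w6.png

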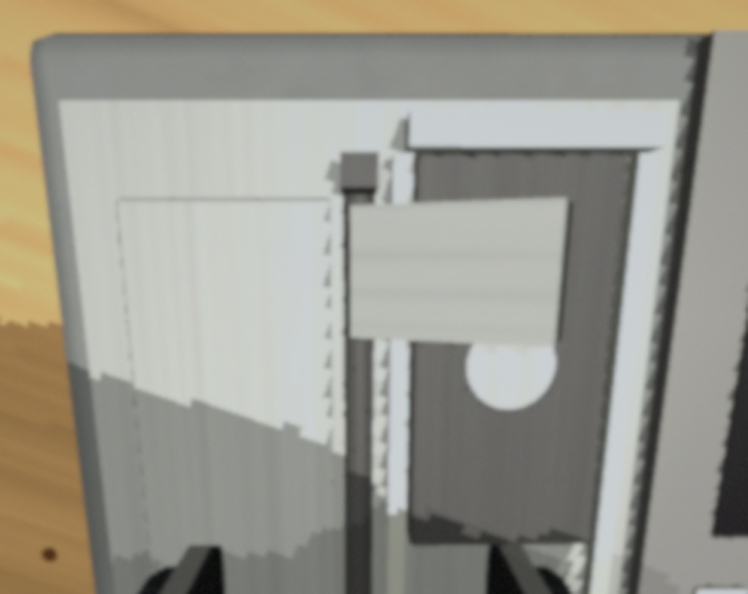

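The plate's front edge is now at the stop foot, about (525,153) in the crop. I'll push on until the force rises.

carry_out --pt "0 -0.02 0 0 0.41" --pt "0 -0.03 0 0 0.41" --pt "0 -0.03 0 0 0.41"

```text
clock: 6.85
eef_pos: [0.518, 0.0551, 0.0856]
tool_rot: [0.823, -0.568, -0.002, 0.005]
ft_force: [-14.5, -5.5, 16.7]
grip_width: 0.0603
```

carry_out --pt "0 -0.02 0 0 0.41" --pt "0 -0.03 0 0 0.41" --pt "0 -0.03 0 0 0.41"

```text
clock: 7.15
eef_pos: [0.5183, 0.0552, 0.0855]
tool_rot: [0.823, -0.569, -0.004, 0.007]
ft_force: [-20.7, -8.5, 23.5]
grip_width: 0.06
```

```bash
python3 - <<'E'
from h import *
import cv2
go((-21,33),.085);print(inscale())
im=imaging.camera("wrist")[0:270,160:500,::-1]
cv2.imwrite("pics/w7.png",cv2.resize(im,None,fx=2.2,fy=2.2,interpolation=cv2.INTER_CUBIC))
E
```

```text
eef [0.5183 0.0552 0.0855] shift [-0.003  0.011  0.005] turn units -0.0001020097038570805 F [-20.7  -8.5  23.5] w 0.06 t 7.15 q [ 0.11  0.43 -0.2   0.96 -0.01  2.89]
[-19.85108458  32.67928814  85.46068618]
```

View pics/w7.png

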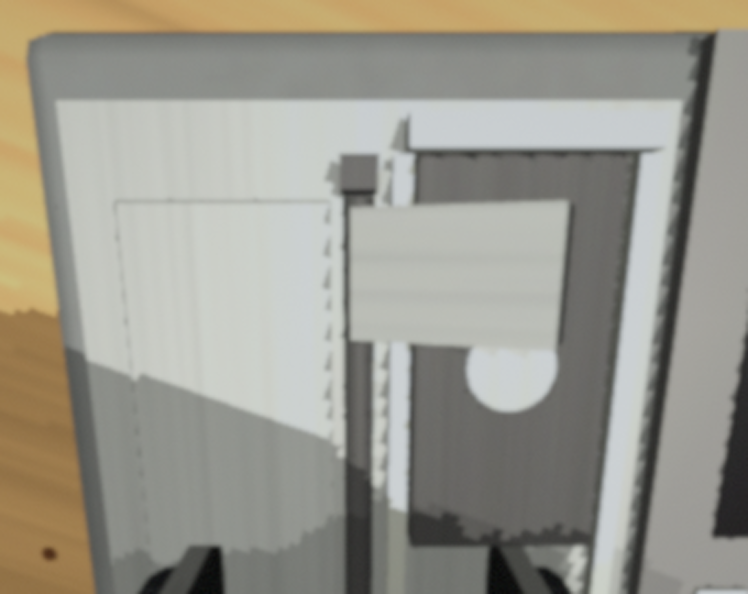

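Force rises to about 22 N with no further travel, so the plate is home. I'll back off the finger first so the lift doesn't rub the plate, then let the clip close gently.

carry_out --pt "0 0.05 0 0 0.41" --pt "0 0.1 0 0 0.41" --pt "0 0.14 0 0 0.41" --pt "0 0.14 0 0 0.41"

```text
clock: 7.6
eef_pos: [0.5146, 0.0534, 0.0863]
tool_rot: [0.823, -0.568, 0.002, -0.001]
ft_force: [4.4, 0.3, 5.5]
grip_width: 0.0605
```

```bash
python3 - <<'E'
from h import *
import cv2
go((-21,33),.085);print(inscale())
im=imaging.camera("wrist")[0:270,160:500,::-1]
cv2.imwrite("pics/w8.png",cv2.resize(im,None,fx=2.2,fy=2.2,interpolation=cv2.INTER_CUBIC))
E
```

```text
eef [0.5146 0.0534 0.0863] shift [-0.007 -0.029  0.013] turn units 0.0006214361774976328 F [4.4 0.3 5.5] w 0.0605 t 7.6 q [ 0.1   0.41 -0.23  0.93 -0.    2.88]
[-23.95277928  32.2496847   86.25600956]
```

View pics/w8.png

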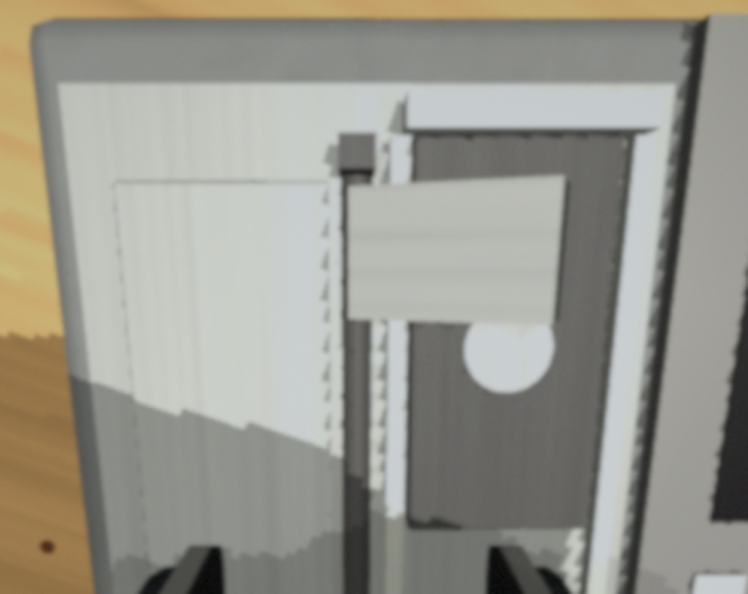

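The plate stayed at the stop while the finger moved clear. Now I'll lift.

carry_out --pt "0 0 -0.04 0 0.41" --pt "0 0 -0.08 0 0.41" --pt "0 0 -0.12 0 0.41" --pt "0 0 -0.16 0 0.41" --pt "0 0 -0.2 0 0.41" --pt "0 0 -0.5 0 0.41" --pt "0 0 -0.9 0 -1" --pt "0 0 -0.9 0 -1" --pt "0 0 -0.9 0 -1" --pt "0 0 -0.9 0 -1"

```text
clock: 8.65
eef_pos: [0.5116, 0.0534, 0.1738]
tool_rot: [0.823, -0.568, -0.001, 0.001]
ft_force: [0.8, -0.1, 0.1]
grip_width: 0.0022
```

```bash
python3 - <<'E'
from h import *
import cv2,pickle
go((-76,-73),.15);print(inscale())
cm=imaging.camera_model("wrist"); pickle.dump(cm,open("w9.pkl","wb"))
cv2.imwrite("pics/w9.png",imaging.camera("wrist")[:,:,::-1])
im=imaging.camera("scene")[140:260,260:410,::-1]; cv2.imwrite("pics/scene9.png",cv2.resize(im,None,fx=5,fy=5,interpolation=cv2.INTER_CUBIC))
E
```

```text
eef [0.5116 0.0534 0.1738] shift [1.063 0.493 0.238] turn units 0.0009609322234516088 F [ 0.8 -0.1  0.1] w 0.0022 t 8.65 q [ 0.1   0.32 -0.11  1.15 -0.    2.88]
[-26.78335967  33.33440742 173.78053897]
```

View pics/w9.png

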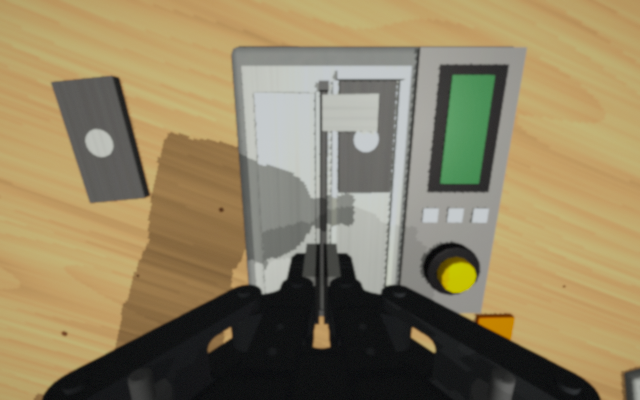

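View pics/scene9.png

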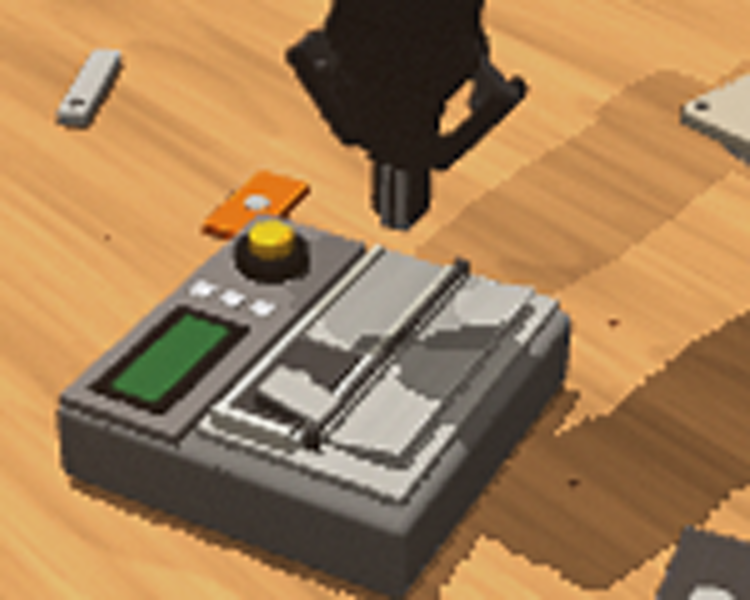

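```bash
python3 - <<'E'
from h import *
import pickle
cm=pickle.load(open("w9.pkl","rb"))
w=ray(cm,(458,276),.084); print(w,toscale(w)); print([toscale(ray(cm,p,z)) for p,z in [((337,190),.07),((392,191),.07),((395,80),.07)]])
b=toscale(w); go(((b[0]-75)/2,(b[1]-73)/2),.125)
E
```

```text
[ 0.50609016 -0.06255456  0.084     ] [-72.9 -73.2]
[array([-8.1, 20.7]), array([ -8.8, -21. ]), array([ 69.3, -17.9])]
eef [0.5114 0.0534 0.1733] shift [1.064 0.47  0.484] turn units 0.000888718986288422 F [-0.3  0.  -0.9] w -0.0 t 8.75 q [ 0.1   0.32 -0.11  1.15 -0.    2.88]
```

carry_out --pt "0.4 0.2 0 0 -1" --pt "0.8 0.4 0 0 -1" --pt "1.0 0.47 0 0 -1" --pt "1.0 0.47 0 0 -1" --pt "1.0 0.47 0 0 -1"

```text
clock: 9.25
eef_pos: [0.5035, -0.0568, 0.1739]
tool_rot: [0.823, -0.568, -0.001, 0.0]
ft_force: [0.5, 0.5, 0.7]
grip_width: -0.0001
```

carry_out --pt "0.06 0 0.2 0 -1" --pt "0.06 0 0.45 0 -1" --pt "0.06 0 0.45 0 -1" --pt "0.06 0 0.45 0 -1"

```text
clock: 9.65
eef_pos: [0.5057, -0.0612, 0.1295]
tool_rot: [0.824, -0.567, -0.001, 0.0]
ft_force: [0.3, 0.3, 0.6]
grip_width: -0.0001
```

```bash
python3 - <<'E'
from h import *
import cv2
go((-74,-73),.109);print(inscale())
for n,(a,b,c,d) in {"side":(150,260,240,380),"scene":(140,260,260,410)}.items():
    im=imaging.camera(n)[a:b,c:d,::-1]; cv2.imwrite(f"pics/{n}10.png",cv2.resize(im,None,fx=5,fy=5,interpolation=cv2.INTER_CUBIC))
E
```

```text
eef [ 0.5057 -0.0612  0.1295] shift [0.013 0.012 0.205] turn units 0.0019625512256071804 F [0.3 0.3 0.6] w -0.0001 t 9.65 q [-0.12  0.35 -0.19  1.03  0.    2.66]
[-72.76625223 -71.75801874 129.458048  ]
```

View pics/side10.png

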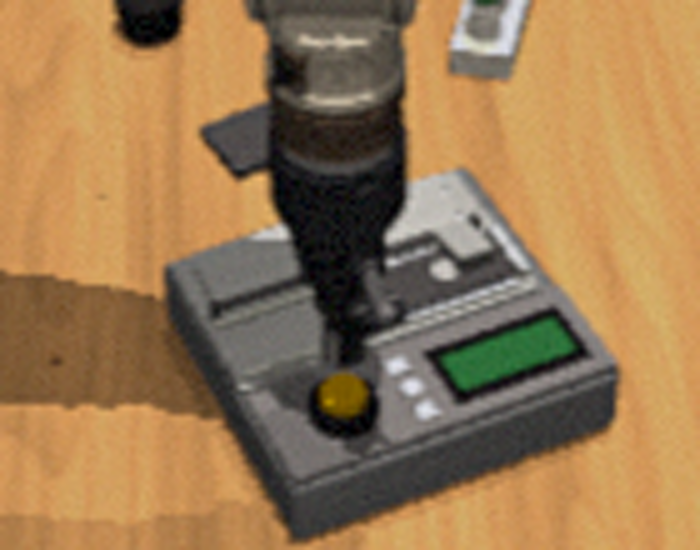

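View pics/scene10.png

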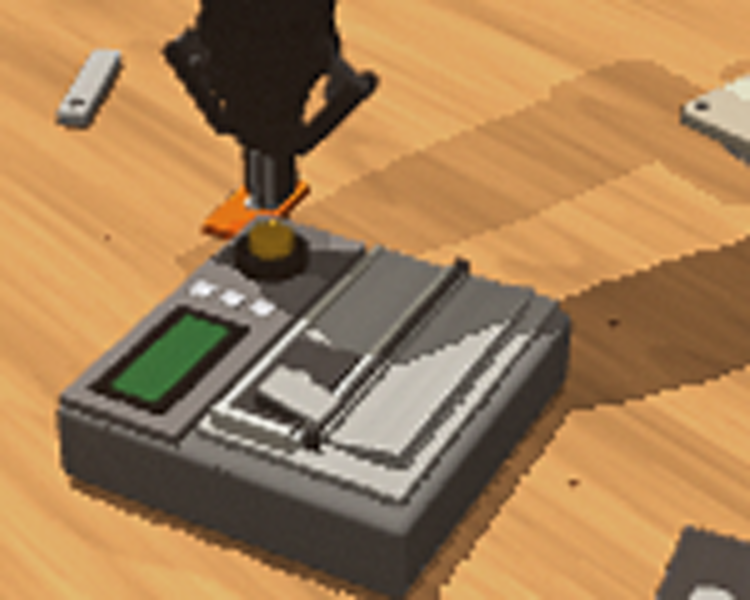

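carry_out --pt "0.012 0.012 0.1 0 -1" --pt "0.012 0.012 0.18 0 -1" --pt "0.012 0.012 0.22 0 -1" --pt "0.012 0.012 0.22 0 -1"

```text
clock: 10.15
eef_pos: [0.5052, -0.0638, 0.1073]
tool_rot: [0.823, -0.568, -0.0, 0.0]
ft_force: [-1.0, 0.1, 2.4]
grip_width: -0.0002
```

carry_out --pt "0 0 0.02 0 -1" --pt "0 0 0.04 0 -1" --pt "0 0 0.04 0 -1"

```text
clock: 10.45
eef_pos: [0.5053, -0.0638, 0.1039]
tool_rot: [0.823, -0.568, -0.0, 0.0]
ft_force: [-2.1, 0.2, 4.4]
grip_width: 0.0
```

carry_out --pt "0 0 0.02 0 -1" --pt "0 0 0.02 0 -1" --pt "0 0 0.02 0 -1"

```text
clock: 10.75
eef_pos: [0.5054, -0.0638, 0.1029]
tool_rot: [0.823, -0.568, 0.0, -0.0]
ft_force: [-4.4, 0.8, 11.5]
grip_width: 0.0003
```

carry_out --pt "0 0 0.015 0 -1" --pt "0 0 0.02 0 -1" --pt "0 0 0.02 0 -1"

```text
clock: 11.05
eef_pos: [0.5055, -0.0638, 0.1027]
tool_rot: [0.823, -0.568, 0.001, -0.0]
ft_force: [-8.5, 1.1, 22.5]
grip_width: -0.0002
```

carry_out --pt "0 0 -0.1 0 -1" --pt "0 0 -0.3 0 -1" --pt "0 0 -0.7 0 -1" --pt "0 0 -1.0 0 -1" --pt "0 0 -1.0 0 -1" --pt "0 0 -1.0 0 -1"

```text
clock: 11.65
eef_pos: [0.5062, -0.064, 0.2002]
tool_rot: [0.823, -0.568, 0.001, -0.0]
ft_force: [-0.4, 0.6, -0.6]
grip_width: -0.0002
```

```bash
python3 - <<'E'
from h import *
import cv2
go((-74,-73),.2);print(inscale())
for n,(a,b,c,d) in {"side":(150,260,240,380),"scene":(140,260,260,410)}.items():
    im=imaging.camera(n)[a:b,c:d,::-1]; cv2.imwrite(f"pics/{n}11.png",cv2.resize(im,None,fx=5,fy=5,interpolation=cv2.INTER_CUBIC))
cv2.imwrite("pics/w11.png",imaging.camera("wrist")[:,:,::-1])
E
```

```text
eef [ 0.5062 -0.064   0.2002] shift [-0.016  0.007  0.002] turn units 0.0008684524117087239 F [-0.4  0.6 -0.6] w -0.0002 t 11.65 q [-0.13  0.29 -0.08  1.2  -0.    2.65]
[-73.27734518 -74.56176467 200.16654463]
```

View pics/side11.png

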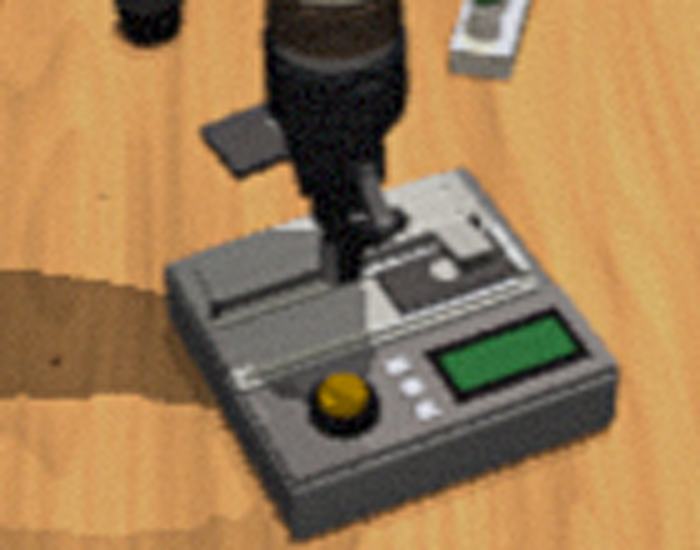

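View pics/scene11.png

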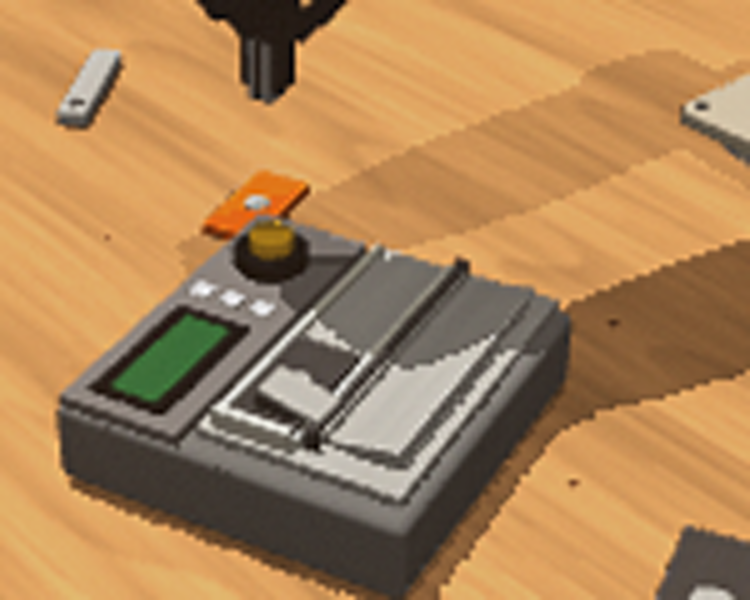

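View pics/w11.png

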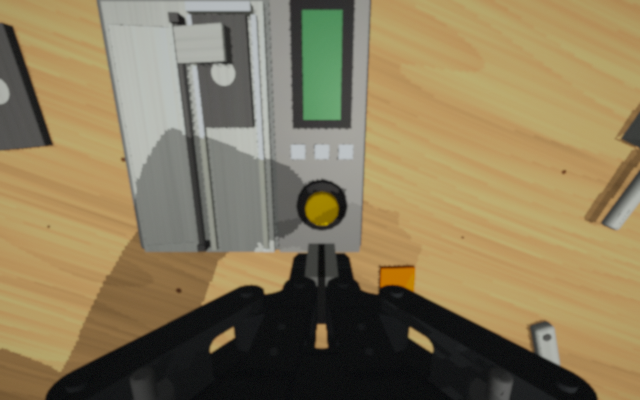

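```bash
python3 - <<'E'
import cv2
a=cv2.imread("pics/w11.png")[0:150,140:300]; cv2.imwrite("pics/w11c.png",cv2.resize(a,None,fx=4,fy=4,interpolation=cv2.INTER_CUBIC))
E
```

```text
(no output)
```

View pics/w11c.png

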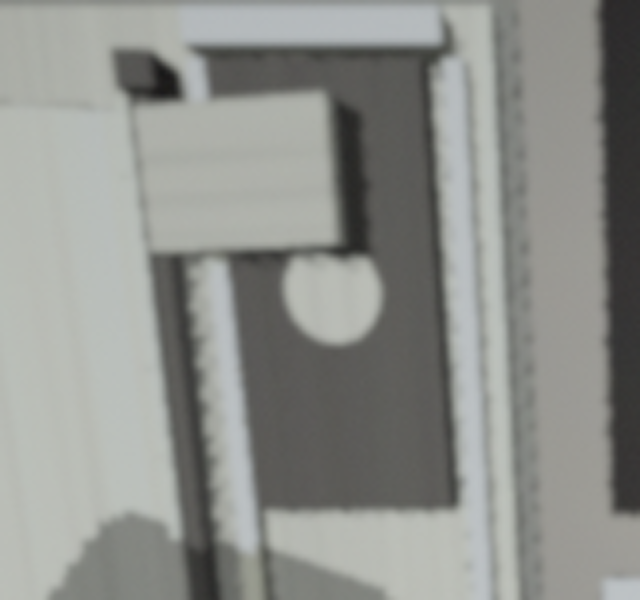

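The plate sits against the stop (front edge at row ~50 of the crop, no gap), the jaw rests on it and the button is back out.

```bash
python3 -c "
from workcell import order
print(order.job_done())"
```

```text
the job is handed in; nothing more can be done
None
```

The job is done and handed in, with about 12 s on the robot's clock. No verdict is reported on hand-in.

- **Clip and weight:** One fingertip held the wing down to its hard stop. The other pushed the plate about 57 mm under the jaw until the force along the channel rose from about 9 to 22 N with almost no further travel. I then backed the finger off the plate and lifted, so the clip closed on it.
- **Start button:** I pressed it with the gripper shut. It bottomed out at 22 N, and I let it go.

**Last checks:**
- The wrist picture shows the plate's front edge against the stop with no visible gap, and the jaw resting on the plate.
- The plate's edges measured at about x +69 and -8.5 mm in the scale frame, against the ideal +70 and -10. That agrees within the calibration.
- The button looked fully out again. The arm is clear above the scale with no contact force.
- The bystander parts were not touched.

**Disagreements:** The first scale pose was off by about 2.5 mm and 0.9°. I corrected it from the wrist view before touching anything. No check failed. The highest contact force reading was about 32 N in total, on the fingertips while pushing home.

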